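Cull the picture frame that rocks on the flat plate

ROBOT

A 6-joint arm with a two-finger parallel gripper is mounted at the origin on the work surface. World frame = base frame: x ahead of the robot, y to its left, z up, the work surface at z = 0. Lengths are in m, angles in rad, forces in N, time in s.
With the tool pointing down it reaches from about 0.4 to 0.825 m from the base axis. Payload 7 kg.
Tool frame: the origin (TCP) lies on the centre line of the jaws, within the pads' length; the fingertips stand 22 mm ahead of it and the grasp point (between the pads) lies 3 mm ahead of it (arm.tcp_to_tips is the distance from the TCP to the fingertips, in m); z points along the fingers, y is the line along which they close (so a half turn about z gives the same grasp; the last joint's range is limited). The gripper opens to 88 mm and grips with 3 to 60 N. Pads are 19 mm wide; open, the fingers measure 130 mm over their backs; the gripper's body (78 mm by 193 mm) begins 47 mm behind the grasp point.
Start: joints at [1.52, 0.359, 0.012, 0, -1.224, -0.288], TCP at [0.224, 0.637, 0.249] pointing down, gripper open.
Joint ranges: [-3.07, 3.07], [-1.43, 2.12], [-1.02, 1.25], [-3.03, 1.67], [-3.05, -0], [-3.03, 3.03]. Speed limits (rad/s): [2.39, 2.39, 3.01, 3.14, 3.14, 3.14].

INTERFACE

Orientations are given as [roll, pitch, yaw] about the fixed x, y, z axes, in that order (R = Rz(yaw) Ry(pitch) Rx(roll)).
In Python, from station import arm gives the robot as it stands.
- The arm moves only by the tool jog_arm, never from a script. Its argument "targets" is a list of rows, each an object of numbers: "dx", "dy", "dz": the shift along the tool's x, y, z in mm; "rx", "ry", "rz": the turn, a rotation vector about the tool's x, y, z in rad; "gripper": the closure, from 0 (fully open) to 1 (shut). In form: [{"dx": .., "dy": .., "dz": .., "rx": .., "ry": .., "rz": .., "gripper": ..}, ...]. A call has exactly 8 rows; each row is the pose to reach, as a shift and turn from the pose commanded when the call began, along the tool's axes at that moment; what a row does not reach only later rows make up. A row lasts 1/12 s, in which the tool goes at most 41.7 mm and 7.16 degrees, less where a joint would pass 70% of its speed; a pose out of reach is approached as far as the arm can. A call with a gripper value outside its range is refused whole. The fingers move at their own pace and stop on an object; "force" is the grip in N (left out, the last holds). Time passes only in rows, so rows that repeat a pose let the fingers close, or fill a call up. It gives the time, the measured TCP pose, the force, the opening and the grip force at its end, in the units of the state.
- arm.get_state(): the state, without advancing time (a new reading comes with each control period).
- arm.grab_frame(name): name is "scene" or "top" or "wrist"; returns a dict with "frame" (480x640x3 uint8, red, green, blue), "z_map" (480x640 float32, m along the optical axis (not along the pixel's ray), 0 where there is no reading), "fx", "fy", "cx", "cy" (pixels), "distortion" ([k1, k2, p1, p2, k3] as OpenCV has them; the pictures are not rectified), "view" (4x4, takes a point from world to camera coordinates). Camera axes: x right, y down, z forward; pixel columns grow to the right and rows downward; lengths in m; the calibration is good to about 2 mm. A picture is of the moment at which its call begins.
- arm.job_done(): hands the job in; it is judged then, once.
The state is a dict: "t": time; "q": joint angles; "qd": joint speeds; "joint_efforts": joint torques, N m; "eef_pos": TCP position; "ee_rot": TCP orientation; "force": force on the tool from outside, world axes, zero at the start; "moment": the same for the moment, N m; "width": finger opening in m; "gripper_force": force on a finger pad.
Only numpy, scipy, OpenCV 4.12 (cv2) and the standard library are available. Lean on these libraries where they do the work, as an engineer would, in place of code of your own. Each camera call takes 0.05 s, during which the arm holds its last target. There are 200 camera calls.

TASK

Two small wooden picture frames have been laid on the dark steel flat plate; one is twisted, so that one of its corners stands up off the plate. Press that raised corner down onto the plate to see the frame rock, then take the twisted frame off by one of its rails and lay it, without dropping it, flat in the middle of the empty grey tray. Leave the flat frame where it lies.

Things in the scene. Friction and masses are not known exactly. Their poses are not given: they have to be found in the camera images.
- warped_frame: Twisted frame, light wood, 140 (its x) by 110 mm (y) outside, rails 18 wide, 15 thick, 0.12 kg, on a dark steel plate 30 mm high. Origin: its centre, level with the plate's top at the start, z up. Only its +x+y corner is raised: underside 20 mm off the plate; the +x and +y rails climb to it, their middles (61 mm along x, 46 mm along y from the centre) 10 mm up; other rails touch the plate.
- high_corner (a point): Middle of the raised corner's top face, 61 and 46 mm along x, y from the frame's centre: 65 mm above the table at the start, 45 mm when pressed down. Pressed, the frame rocks freely (0.27 rad) until this corner touches the plate, and stays so: then the opposite (-x-y) corner is 20 mm up and the middles of the -x and -y rails 10 mm up.
- flat_frame: The good frame, of the same wood and size, beside the other on the same plate (240 x 420 mm, its top 30 mm above the table), all four corners down. Origin: centre of its underside, z up.
- cull_tray: Empty square grey tray, fixed on the table, 260 x 260 mm outside, walls 5 mm thick and 30 mm high, floor 5 mm above the table. Origin: centre of its underside, z up.

How it is judged:
By the outcome, as a careful person would: the job done as asked, in the order asked, and still so for the second after the job is handed in, with the robot touching nothing.
It also fails if it takes over 51 s, if anything falls off the work surface, if the arm or the gripper's body presses on something with over 40 N, if the wrist force passes 120 N, or if a joint passes its speed limit or range.

## Working session

There is one attempt and no reset: what is moved stays moved. The work goes in short steps, Python scripts to look and compute and a tool call to move; the robot and the scene stay as the last step left them, time stands still between calls to the robot, and variables do not carry over. Pictures are saved under pics/ and viewed, at most 13 in all, crops included, and the job is handed in when it is done.

Besides the shell and the picture viewer there is one more tool, called after "Call:" by a JSON object that holds its "op" and its "data", one argument or row to a line. jog_arm: Moves the arm, as the interface text tells. Its arguments: {"type":"object","properties":{"targets":{"type":"array","items":{"type":"object","properties":{"dx":{"type":"number"},"dy":{"type":"number"},"dz":{"type":"number"},"rx":{"type":"number"},"ry":{"type":"number"},"rz":{"type":"number"},"gripper":{"type":"number"}}}},"force":{"type":"number"}},"required":["targets"]}

```bash
ls; mkdir -p pics; cat > h.py <<'E'
import numpy as np, cv2
from station import arm
from scipy.spatial.transform import Rotation as R
def grab(n,f):
    d=arm.grab_frame(n); cv2.imwrite(f'pics/{f}.png',d['frame'][:,:,::-1]); np.savez(f'pics/{f}.npz',**d); return d
def K(d): return np.array([[d['fx'],0,d['cx']],[0,d['fy'],d['cy']],[0,0,1]])
def rays(d,uv):
    p=cv2.undistortPoints(np.array(uv,float).reshape(-1,1,2),K(d),np.array(d['distortion']))[:,0]
    V=np.array(d['view']); r=np.c_[p,np.ones(len(p))]@V[:3,:3]; return -V[:3,:3].T@V[:3,3],r
def plane(d,uv,z):
    o,r=rays(d,uv); return o+r*((z-o[2])/r[:,2])[:,None]
def cloud(d):
    v,u=np.mgrid[:480,:640]; o,r=rays(d,np.c_[u.ravel(),v.ravel()])
    return (o+r*np.array(d['z_map']).reshape(-1,1)).reshape(480,640,3)
E
python3 - <<'E'
from h import *
a=grab('top','top0'); b=grab('scene','scene0')
cv2.imwrite('pics/both0.png',cv2.resize(np.vstack([a['frame'],b['frame']])[:,:,::-1],(450,600)) if 0 else cv2.resize(np.hstack([a['frame'],b['frame']])[:,:,::-1],(800,300)))
s=arm.get_state(); print(s['t'],s['eef_pos'],s['ee_rot'],s['width'])
E
```

```text
pics
0.1 [0.22420048 0.63626617 0.24770957] [ 3.14011456e+00 -1.64094702e-04 -3.38856411e-01] 0.0875279409943268
```

View pics/top0.png

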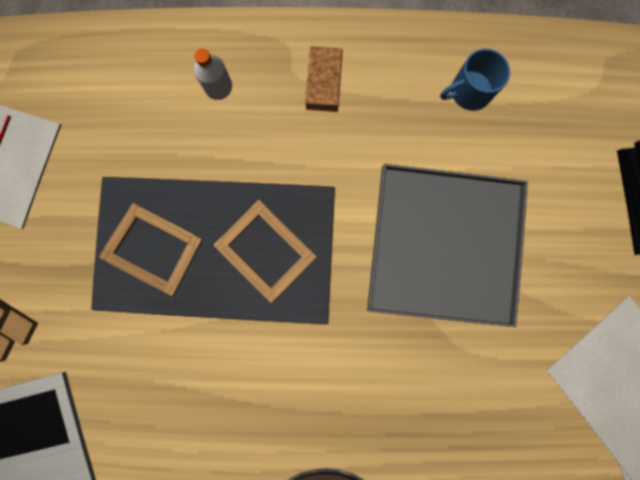

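The top view shows the plate with two frames, centred near (151,249) and (265,251), and the empty tray near (447,245). Depth will show which corner is raised.

```bash
python3 - <<'E'
from h import *
d=np.load('pics/top0.npz'); im=d['frame']; hsv=cv2.cvtColor(im,cv2.COLOR_RGB2HSV)
C=cloud(d)
m=((hsv[...,1]>80)&(hsv[...,2]>70)).astype(np.uint8)
roi=np.zeros_like(m); cv2.fillPoly(roi,[np.array([[106,182],[331,190],[325,318],[96,305]])],1); m*=roi
for c in cv2.findContours(m,cv2.RETR_EXTERNAL,cv2.CHAIN_APPROX_NONE)[0]:
    if cv2.contourArea(c)<500: continue
    q=cv2.approxPolyDP(c,8,True)[:,0]; print('quad px',q.tolist())
    P=plane(d,q,.045); print(P.round(4).tolist(), np.linalg.norm(P-np.roll(P,-1,0),axis=1).round(4))
    ctr=q.mean(0)
    for p in q:
        i=(p+(ctr-p)*.15).round().astype(int); w=C[i[1]-1:i[1]+2,i[0]-1:i[0]+2].reshape(-1,3); print('  corner',i,np.median(w,0).round(4))
    for p,r in zip(q,np.roll(q,-1,0)):
        e=(p+r)/2; i=(e+(ctr-e)*.1).round().astype(int); w=C[i[1]-1:i[1]+2,i[0]-1:i[0]+2].reshape(-1,3); print('  mid',i,np.median(w,0).round(4))
t=np.array([[384,165],[527,181],[516,325],[368,310]]); P=plane(d,t,.03); print('tray',P.round(4).tolist(),P.mean(0).round(4))
print('plate',plane(d,[[102,178],[335,187],[328,323],[92,309]],.03).round(4).tolist())
print('floor z',C[245,447],C[240,208])
E
```

```text
quad px [[132, 203], [100, 258], [172, 295], [201, 238]]
[[0.5796, 0.3471, 0.045], [0.4825, 0.3999, 0.045], [0.4222, 0.2688, 0.045], [0.5206, 0.2221, 0.045]] [0.1105 0.1444 0.109  0.1382]
  corner [135 210] [0.567  0.3411 0.0461]
  corner [108 257] [0.4836 0.3761 0.064 ]
  corner [169 288] [0.4339 0.2745 0.0452]
  corner [194 240] [0.517  0.2339 0.0452]
  mid [120 232] [0.5276 0.362  0.0551]
  mid [138 274] [0.4564 0.3264 0.0538]
  mid [183 265] [0.4737 0.2514 0.0452]
  mid [165 223] [0.5454 0.2863 0.0441]
quad px [[257, 200], [213, 245], [272, 302], [316, 256]]
[[0.5878, 0.1277, 0.045], [0.509, 0.2008, 0.045], [0.4147, 0.0972, 0.045], [0.4938, 0.0247, 0.045]] [0.1075 0.1401 0.1073 0.1394]
  corner [258 208] [0.5738 0.1256 0.0458]
  corner [221 246] [0.5076 0.1865 0.0451]
  corner [271 294] [0.4281 0.0992 0.0449]
  corner [308 255] [0.4953 0.0382 0.0454]
  mid [238 225] [0.5441 0.1588 0.045 ]
  mid [245 271] [0.4659 0.1444 0.0454]
  mid [291 276] [0.4592 0.0661 0.0455]
  mid [284 230] [0.5368 0.0799 0.0463]
tray [[0.6567, -0.0909, 0.03], [0.6351, -0.3466, 0.03], [0.3816, -0.3242, 0.03], [0.4039, -0.066, 0.03]] [ 0.5193 -0.2069  0.03  ]
plate [[0.6268, 0.4121, 0.03], [0.6157, -0.0057, 0.03], [0.3804, 0.002, 0.03], [0.3928, 0.4178, 0.03]]
floor z [ 0.52036634 -0.20827273  0.00482025] [0.51877097 0.21363162 0.02912469]
```

View pics/scene0.png

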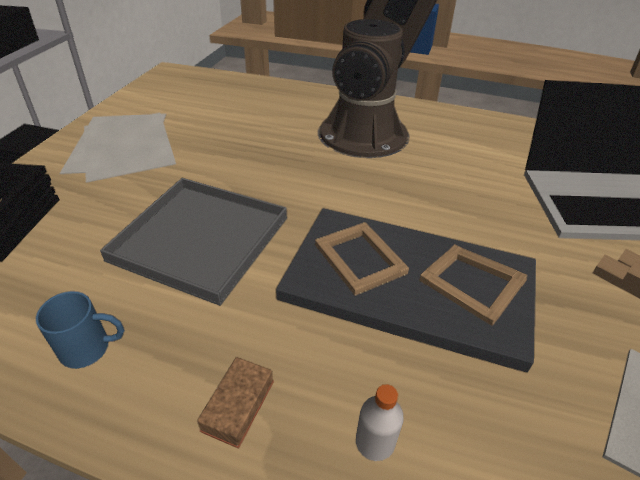

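The left frame is the twisted one. Its raised corner is near pixel (105,257), top about 0.064 m. The frame's centre is about (0.501, 0.308) and its yaw about 1.13 rad. The scene view agrees, with nothing in the way over the plate. I'll go above the corner at height with the gripper shut.

```bash
cat >> h.py <<'E'
def go(pos,Rt=None):
    s=arm.get_state(); R0=R.from_euler('xyz',s['ee_rot']); Rt=Rt or R0
    print('t',round(s['t'],2),'mm',(R0.inv().apply(np.array(pos)-s['eef_pos'])*1000).round(1),'rv',(R0.inv()*Rt).as_rotvec().round(3))
c=np.array([.501,.308,.030]); yaw=1.13; RF=R.from_euler('z',yaw)
E
python3 - <<'E'
from h import *
h=c+RF.apply([.061,.046,.035]); print(h); go([h[0],h[1],.23]); go([h[0],h[1],.100])
E
```

```text
[0.48542329 0.38279549 0.065     ]
t 0.1 mm [330.6 152.2  18. ] rv [0. 0. 0.]
t 0.1 mm [330.6 152.  148. ] rv [0. 0. 0.]
```

Call:
{"op": "jog_arm", "data": {
  "targets": [
    {"dx": 15,"dy": 7,"gripper": 1},
    {"dx": 45,"dy": 21,"gripper": 1},
    {"dx": 80,"dy": 37,"gripper": 1},
    {"dx": 115,"dy": 53,"gripper": 1},
    {"dx": 150,"dy": 69,"gripper": 1},
    {"dx": 185,"dy": 85,"gripper": 1},
    {"dx": 220,"dy": 101,"gripper": 1},
    {"dx": 255,"dy": 117,"gripper": 1}
  ],
  "force": 30
}}

```text
invalid input at $.targets[0]: expected keys dx, dy, dz, rx, ry, rz, gripper
```

Call:
{"op": "jog_arm", "data": {
  "targets": [
    {"dx": 30,"dy": 14,"dz": 10,"gripper": 1},
    {"dx": 55,"dy": 25,"dz": 30,"gripper": 1},
    {"dx": 70,"dy": 32,"dz": 55,"gripper": 1},
    {"dx": 75,"dy": 35,"dz": 85,"gripper": 1},
    {"dx": 76,"dy": 35,"dz": 110,"gripper": 1},
    {"dx": 76,"dy": 35,"dz": 130,"gripper": 1},
    {"dx": 76,"dy": 35,"dz": 135,"gripper": 1},
    {"dx": 76,"dy": 35,"dz": 135,"gripper": 1}
  ]
}}

```text
invalid input at $.targets[0]: expected keys dx, dy, dz, rx, ry, rz, gripper
```

```bash
python3 - <<'E'
from h import *
s=arm.get_state(); print(s['eef_pos'],s['ee_rot'],s['force'],s['width'])
h=c+RF.apply([.061,.046,.035]); go([h[0],h[1],.067]); grab('wrist','w1')
E
```

```text
[0.22420048 0.63626617 0.24770957] [ 3.14011456e+00 -1.64094702e-04 -3.38856411e-01] [-0.03758298 -0.23200984 -0.45057762] 0.0875279409943268
t 0.1 mm [330.6 152.  181. ] rv [0. 0. 0.]
```

View pics/w1.png

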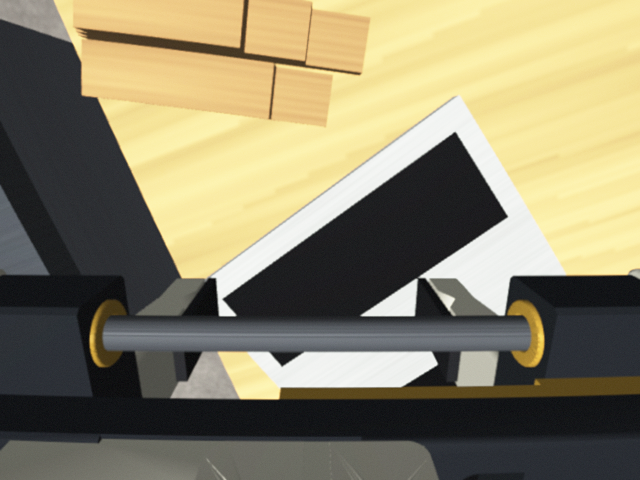

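The moves were refused because every key is required. The wrist picture shows the open gripper above the laptop (370,230), before any motion. I'll send both moves again with full rows.

Call:
{"op": "jog_arm", "data": {
  "targets": [
    {"dx": 15,"dy": 7,"dz": 0,"rx": 0,"ry": 0,"rz": 0,"gripper": 1},
    {"dx": 45,"dy": 21,"dz": 0,"rx": 0,"ry": 0,"rz": 0,"gripper": 1},
    {"dx": 80,"dy": 37,"dz": 0,"rx": 0,"ry": 0,"rz": 0,"gripper": 1},
    {"dx": 115,"dy": 53,"dz": 0,"rx": 0,"ry": 0,"rz": 0,"gripper": 1},
    {"dx": 150,"dy": 69,"dz": 0,"rx": 0,"ry": 0,"rz": 0,"gripper": 1},
    {"dx": 185,"dy": 85,"dz": 0,"rx": 0,"ry": 0,"rz": 0,"gripper": 1},
    {"dx": 220,"dy": 101,"dz": 0,"rx": 0,"ry": 0,"rz": 0,"gripper": 1},
    {"dx": 255,"dy": 117,"dz": 0,"rx": 0,"ry": 0,"rz": 0,"gripper": 1}
  ],
  "force": 30
}}

```text
t: 0.82
eef_pos: [0.4271, 0.4395, 0.2486]
ee_rot: [3.142, 0.0, -0.339]
force: [0.5, 0.2, 0.3]
width: 0.0402
gripper_force: 0.0
```

Call:
{"op": "jog_arm", "data": {
  "targets": [
    {"dx": 30,"dy": 14,"dz": 10,"rx": 0,"ry": 0,"rz": 0,"gripper": 1},
    {"dx": 55,"dy": 25,"dz": 30,"rx": 0,"ry": 0,"rz": 0,"gripper": 1},
    {"dx": 70,"dy": 32,"dz": 55,"rx": 0,"ry": 0,"rz": 0,"gripper": 1},
    {"dx": 75,"dy": 35,"dz": 85,"rx": 0,"ry": 0,"rz": 0,"gripper": 1},
    {"dx": 76,"dy": 35,"dz": 110,"rx": 0,"ry": 0,"rz": 0,"gripper": 1},
    {"dx": 76,"dy": 35,"dz": 130,"rx": 0,"ry": 0,"rz": 0,"gripper": 1},
    {"dx": 76,"dy": 35,"dz": 135,"rx": 0,"ry": 0,"rz": 0,"gripper": 1},
    {"dx": 76,"dy": 35,"dz": 135,"rx": 0,"ry": 0,"rz": 0,"gripper": 1}
  ]
}}

```text
t: 1.48
eef_pos: [0.4855, 0.382, 0.1119]
ee_rot: [3.138, 0.001, -0.339]
force: [0.6, -0.1, 1.1]
width: 0.0004
gripper_force: 0.0
```

```bash
python3 - <<'E'
from h import *
s=arm.get_state(); print(s['eef_pos'],s['ee_rot'],s['force'],s['width'])
h=c+RF.apply([.061,.046,.035]); go([h[0],h[1],.067]); d=grab('wrist','w2')
V=np.array(d['view']); p=[h,c+RF.apply([.07,.055,.035])]
print(cv2.projectPoints(np.array(p),cv2.Rodrigues(V[:3,:3])[0],V[:3,3],K(d),np.array(d['distortion']))[0][:,0])
E
```

```text
[0.485506   0.38196682 0.11194109] [ 3.13809482e+00  1.02075523e-03 -3.39201250e-01] [ 0.60248943 -0.05011051  1.06305865] 0.0004177541607257474
t 1.48 mm [-0.3 -0.9 44.9] rv [0. 0. 0.]
[[313.73350711 277.52043384]
 [294.54570393 292.14357832]]
```

View pics/w2.png

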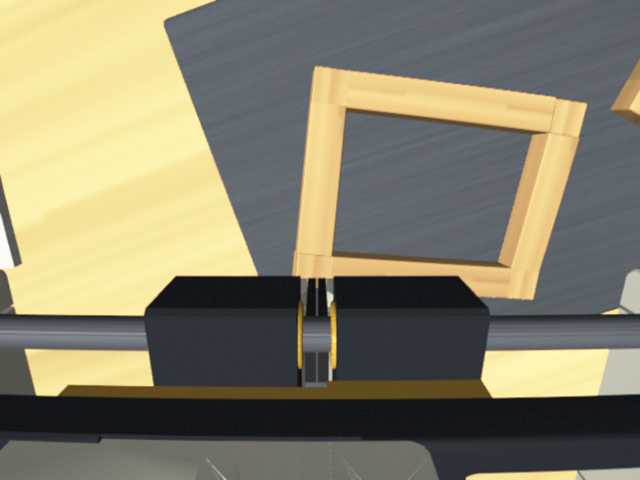

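The shut fingertips hang over the raised corner at about (310,277), where it was predicted. Now pressing down slowly.

Call:
{"op": "jog_arm", "data": {
  "targets": [
    {"dx": 0,"dy": -1,"dz": 8,"rx": 0,"ry": 0,"rz": 0,"gripper": 1},
    {"dx": 0,"dy": -1,"dz": 16,"rx": 0,"ry": 0,"rz": 0,"gripper": 1},
    {"dx": 0,"dy": -1,"dz": 21,"rx": 0,"ry": 0,"rz": 0,"gripper": 1},
    {"dx": 0,"dy": -1,"dz": 25,"rx": 0,"ry": 0,"rz": 0,"gripper": 1},
    {"dx": 0,"dy": -1,"dz": 29,"rx": 0,"ry": 0,"rz": 0,"gripper": 1},
    {"dx": 0,"dy": -1,"dz": 33,"rx": 0,"ry": 0,"rz": 0,"gripper": 1},
    {"dx": 0,"dy": -1,"dz": 37,"rx": 0,"ry": 0,"rz": 0,"gripper": 1},
    {"dx": 0,"dy": -1,"dz": 39,"rx": 0,"ry": 0,"rz": 0,"gripper": 1}
  ]
}}

```text
t: 2.2
eef_pos: [0.4862, 0.3841, 0.0739]
ee_rot: [3.141, 0.0, -0.339]
force: [-0.6, -0.2, -0.5]
width: 0.0005
gripper_force: 0.0
```

Call:
{"op": "jog_arm", "data": {
  "targets": [
    {"dx": 0,"dy": 0,"dz": 1,"rx": 0,"ry": 0,"rz": 0,"gripper": 1},
    {"dx": 0,"dy": 0,"dz": 2,"rx": 0,"ry": 0,"rz": 0,"gripper": 1},
    {"dx": 0,"dy": 0,"dz": 3,"rx": 0,"ry": 0,"rz": 0,"gripper": 1},
    {"dx": 0,"dy": 0,"dz": 4,"rx": 0,"ry": 0,"rz": 0,"gripper": 1},
    {"dx": 0,"dy": 0,"dz": 4.5,"rx": 0,"ry": 0,"rz": 0,"gripper": 1},
    {"dx": 0,"dy": 0,"dz": 5,"rx": 0,"ry": 0,"rz": 0,"gripper": 1},
    {"dx": 0,"dy": 0,"dz": 5,"rx": 0,"ry": 0,"rz": 0,"gripper": 1},
    {"dx": 0,"dy": 0,"dz": 5,"rx": 0,"ry": 0,"rz": 0,"gripper": 1}
  ]
}}

```text
t: 2.87
eef_pos: [0.4864, 0.3842, 0.0696]
ee_rot: [-3.142, -0.0, -0.339]
force: [0.3, 0.1, -0.8]
width: 0.0
gripper_force: 0.0
```

Call:
{"op": "jog_arm", "data": {
  "targets": [
    {"dx": 0,"dy": 0,"dz": 0.5,"rx": 0,"ry": 0,"rz": 0,"gripper": 1},
    {"dx": 0,"dy": 0,"dz": 1,"rx": 0,"ry": 0,"rz": 0,"gripper": 1},
    {"dx": 0,"dy": 0,"dz": 1.5,"rx": 0,"ry": 0,"rz": 0,"gripper": 1},
    {"dx": 0,"dy": 0,"dz": 2,"rx": 0,"ry": 0,"rz": 0,"gripper": 1},
    {"dx": 0,"dy": 0,"dz": 2.5,"rx": 0,"ry": 0,"rz": 0,"gripper": 1},
    {"dx": 0,"dy": 0,"dz": 2.5,"rx": 0,"ry": 0,"rz": 0,"gripper": 1},
    {"dx": 0,"dy": 0,"dz": 2.5,"rx": 0,"ry": 0,"rz": 0,"gripper": 1},
    {"dx": 0,"dy": 0,"dz": 2.5,"rx": 0,"ry": 0,"rz": 0,"gripper": 1}
  ]
}}

```text
t: 3.53
eef_pos: [0.4865, 0.3843, 0.0682]
ee_rot: [-3.141, -0.001, -0.338]
force: [-2.5, -1.4, 9.6]
width: 0.0005
gripper_force: 4.7
```

```bash
python3 - <<'E'
from h import *
s=arm.get_state(); print(s['t'],s['eef_pos'],s['force'])
d=grab('scene','s1'); cv2.imwrite('pics/s1c.png',cv2.resize(d['frame'][200:360,270:560,::-1],None,fx=2.5,fy=2.5))
E
```

```text
3.5333 [0.48651172 0.38430655 0.06822774] [-2.52224584 -1.41271602  9.63138773]
```

View pics/s1c.png

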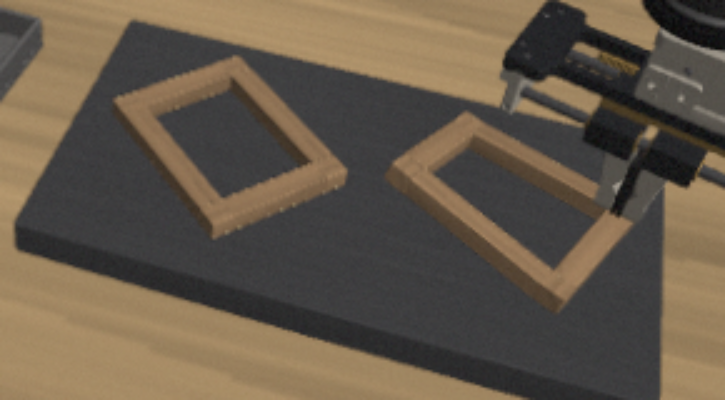

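The frame has rocked: at (395,170) in the crop, its -x-y corner now stands up off the plate, and the force has risen to 9.6 N. One more millimetre to be sure, then lift.

Call:
{"op": "jog_arm", "data": {
  "targets": [
    {"dx": 0,"dy": 0,"dz": 0.5,"rx": 0,"ry": 0,"rz": 0,"gripper": 1},
    {"dx": 0,"dy": 0,"dz": 1,"rx": 0,"ry": 0,"rz": 0,"gripper": 1},
    {"dx": 0,"dy": 0,"dz": 1,"rx": 0,"ry": 0,"rz": 0,"gripper": 1},
    {"dx": 0,"dy": 0,"dz": 1,"rx": 0,"ry": 0,"rz": 0,"gripper": 1},
    {"dx": 0,"dy": 0,"dz": 1,"rx": 0,"ry": 0,"rz": 0,"gripper": 1},
    {"dx": 0,"dy": 0,"dz": 1,"rx": 0,"ry": 0,"rz": 0,"gripper": 1},
    {"dx": 0,"dy": 0,"dz": 1,"rx": 0,"ry": 0,"rz": 0,"gripper": 1},
    {"dx": 0,"dy": 0,"dz": 1,"rx": 0,"ry": 0,"rz": 0,"gripper": 1}
  ]
}}

```text
t: 4.25
eef_pos: [0.4865, 0.3844, 0.0681]
ee_rot: [-3.141, -0.001, -0.338]
force: [-5.4, -1.6, 15.8]
width: 0.0004
gripper_force: 7.8
```

Call:
{"op": "jog_arm", "data": {
  "targets": [
    {"dx": 0,"dy": 0,"dz": -3,"rx": 0,"ry": 0,"rz": 0,"gripper": 1},
    {"dx": 0,"dy": 0,"dz": -8,"rx": 0,"ry": 0,"rz": 0,"gripper": 1},
    {"dx": 0,"dy": 0,"dz": -20,"rx": 0,"ry": 0,"rz": 0,"gripper": 1},
    {"dx": 0,"dy": 0,"dz": -45,"rx": 0,"ry": 0,"rz": 0,"gripper": 1},
    {"dx": 0,"dy": 0,"dz": -75,"rx": 0,"ry": 0,"rz": 0,"gripper": 0.5},
    {"dx": 0,"dy": 0,"dz": -105,"rx": 0,"ry": 0,"rz": 0,"gripper": 0.5},
    {"dx": -40,"dy": 0,"dz": -115,"rx": 0,"ry": 0,"rz": 0,"gripper": 0.5},
    {"dx": -60,"dy": 0,"dz": -120,"rx": 0,"ry": 0,"rz": 0,"gripper": 0.5}
  ]
}}

```text
t: 4.92
eef_pos: [0.4294, 0.4052, 0.1894]
ee_rot: [-3.137, -0.001, -0.341]
force: [0.1, -0.6, -1.0]
width: 0.0216
gripper_force: 0.0
```

```bash
python3 - <<'E'
from h import *
d=grab('top','top1'); im=d['frame']; hsv=cv2.cvtColor(im,cv2.COLOR_RGB2HSV)
C=cloud(d); z=C[...,2]
m=((hsv[...,1]>80)&(hsv[...,2]>60)&(z<.08)&(z>.034)).astype(np.uint8); m[:, 210:]=0; m[:190]=0; m[315:]=0; m[:,:96]=0
for q in cv2.findContours(m,cv2.RETR_EXTERNAL,cv2.CHAIN_APPROX_NONE)[0]:
    if cv2.contourArea(q)<500: continue
    a=cv2.approxPolyDP(q,8,True)[:,0]; print(a.tolist(),plane(d,a,.045).round(4).tolist())
V=np.array(d['view'])
for zr in (0,.27):   # predicted tops of corners & rail mids after rocking, read depth there
    Rk=R.from_rotvec(zr*np.array([-.061,.046,0])*-1/np.hypot(.061,.046))
    for n,p in dict(A=[.061,-.046,.015],B=[-.061,.046,.015],D=[-.061,-.046,.015],mx=[-.061,0,.015],my=[0,-.046,.015]).items():
        w=c+RF.apply(Rk.apply(p)); uv=cv2.projectPoints(w[None],cv2.Rodrigues(V[:3,:3])[0],V[:3,3],K(d),np.array(d['distortion']))[0][0,0].round().astype(int)
        print(zr,n,w.round(4),uv,np.median(C[uv[1]-1:uv[1]+2,uv[0]-1:uv[0]+2].reshape(-1,3),0).round(4))
E
```

```text
[[131, 204], [101, 259], [170, 296], [196, 239]] [[0.5778, 0.3488, 0.045], [0.4808, 0.398, 0.045], [0.4204, 0.2722, 0.045], [0.5187, 0.2307, 0.045]]
0 A [0.5686 0.3435 0.045 ] [134 209] [0.569  0.3435 0.0451]
0 B [0.4334 0.2725 0.045 ] [170 288] [0.434  0.2724 0.0459]
0 D [0.5166 0.2332 0.045 ] [195 240] [0.5153 0.228  0.0614]
0 mx [0.475  0.2528 0.045 ] [182 264] [0.475  0.2499 0.0571]
0 my [0.5426 0.2884 0.045 ] [164 225] [0.5404 0.2835 0.0576]
0.27 A [0.5705 0.34   0.0445] [136 208] [0.5706 0.3391 0.0468]
0.27 B [0.4352 0.2689 0.0445] [172 287] [0.4358 0.2691 0.0463]
0.27 D [0.5172 0.232  0.0249] [198 241] [0.5167 0.2307 0.0305]
0.27 mx [0.4762 0.2505 0.0347] [185 264] [0.4752 0.2456 0.0545]
0.27 my [0.5438 0.286  0.0347] [167 225] [0.5404 0.2781 0.0581]
```

View pics/top1.png

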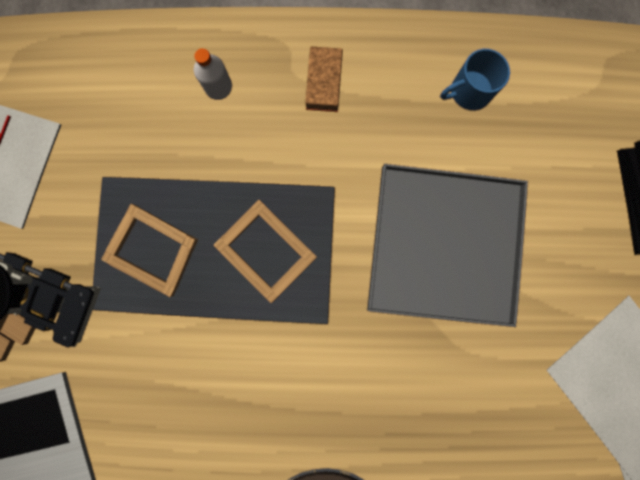

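The frame stays rocked (corners near (131,204), (101,259), (170,296) and (196,239)), with the -x-y corner now at about 0.062 m. I'll refine the rocked pose from its -x rail, then plan a tilted grasp square to that rail.

```bash
cat >> h.py <<'E'
c=np.array([.4993,.3100,.030]); yaw=1.123; RF=R.from_euler('z',yaw)
Rk=R.from_rotvec(.27*np.array([-.061,.046,0])/np.hypot(.061,.046))
RG=RF*Rk*R.from_euler('x',np.pi)*R.from_euler('z',np.pi/2)
def W(p): return c+(RF*Rk).apply(p)
E
python3 - <<'E'
from h import *
d=np.load('pics/top1.npz'); hsv=cv2.cvtColor(d['frame'],cv2.COLOR_RGB2HSV); C=cloud(d)
m=(hsv[...,1]>80)&(hsv[...,2]>60)
P=C[m]; L=(RF*Rk).inv().apply(P-c)
for n,(s) in dict(mx=(abs(L[:,1])<.03)&(abs(L[:,0]+.061)<.02),my=(abs(L[:,0])<.04)&(abs(L[:,1]+.046)<.02),px=(abs(L[:,1])<.03)&(abs(L[:,0]-.061)<.02),py=(abs(L[:,0])<.04)&(abs(L[:,1]-.046)<.02)).items():
    s&=(L[:,2]>.004)&(L[:,2]<.04); l=L[s]; print(n,s.sum(),l.mean(0).round(4),l.min(0).round(4),l.max(0).round(4), np.polyfit(l[:,1] if n[1]=='x' else l[:,0],l[:,2],1).round(3))
print('rail top',W([-.061,0,.015]),'D',W([-.061,-.046,.015]))
for dx in (-.044,.044):
  for dy in(-.012,.012): print('tip z',W([-.061+dx,dy,.004])[2].round(4))
g=W([-.061,0,.026]); a=W([-.061,0,.086]); print(g,a); go(a,RG); go(g,RG)
E
```

```text
mx 372 [-0.0634  0.0003  0.0146] [-0.0728 -0.0299  0.0079] [-0.0528  0.03    0.0187] [-0.017  0.015]
my 471 [-0.0009 -0.0494  0.0146] [-0.0397 -0.0582  0.0041] [ 0.04   -0.0393  0.019 ] [-0.014  0.015]
px 402 [0.0592 0.     0.025 ] [ 0.0496 -0.0299  0.0072] [0.0804 0.0299 0.0353] [0.231 0.025]
py 559 [-0.0002  0.0425  0.0233] [-0.04    0.0331  0.0041] [0.0397 0.0589 0.034 ] [0.169 0.023]
rail top [0.47044096 0.25975113 0.05425298] D [0.51129475 0.2410162  0.06404939]
tip z 0.0533
tip z 0.0482
tip z 0.0391
tip z 0.034
[0.4690942  0.26235783 0.06485445] [0.46174825 0.27657617 0.12268071]
t 4.97 mm [ 75.6 110.8  66.4] rv [-0.179  0.207  0.108]
t 4.97 mm [ 87.3 122.  124.2] rv [-0.179  0.207  0.108]
```

The tilted model fits: both low-side rails read 14.6 mm thick with no slope, with a small shift of about (-2,-3) mm. I'll apply the shift and move to 60 mm behind the grasp.

```bash
cat >> h.py <<'E'
c=W([-.002,-.003,0])
E
python3 - <<'E'
from h import *
print(c); g=W([-.061,0,.026]); a=W([-.061,0,.086]); print(g,a); go(a,RG)
for dx in (-.044,.044):
  for dy in(-.012,.012): print('tip z',W([-.061+dx,dy,.004])[2].round(4))
E
```

```text
[0.50107839 0.30701411 0.03096009]
[0.47087259 0.25937194 0.06581455] [0.46352664 0.27359028 0.1236408 ]
t 4.97 mm [ 78.3 113.   65.5] rv [-0.179  0.207  0.108]
tip z 0.0542
tip z 0.0491
tip z 0.0401
tip z 0.035
```

Call:
{"op": "jog_arm", "data": {
  "targets": [
    {"dx": 15,"dy": 20,"dz": 0,"rx": -0.03,"ry": 0.03,"rz": 0.02,"gripper": 0.48},
    {"dx": 35,"dy": 48,"dz": 8,"rx": -0.08,"ry": 0.09,"rz": 0.05,"gripper": 0.48},
    {"dx": 55,"dy": 78,"dz": 25,"rx": -0.13,"ry": 0.15,"rz": 0.08,"gripper": 0.48},
    {"dx": 70,"dy": 102,"dz": 45,"rx": -0.179,"ry": 0.207,"rz": 0.108,"gripper": 0.48},
    {"dx": 77,"dy": 111,"dz": 58,"rx": -0.179,"ry": 0.207,"rz": 0.108,"gripper": 0.48},
    {"dx": 78.3,"dy": 113,"dz": 65.5,"rx": -0.179,"ry": 0.207,"rz": 0.108,"gripper": 0.48},
    {"dx": 78.3,"dy": 113,"dz": 65.5,"rx": -0.179,"ry": 0.207,"rz": 0.108,"gripper": 0.48},
    {"dx": 78.3,"dy": 113,"dz": 65.5,"rx": -0.179,"ry": 0.207,"rz": 0.108,"gripper": 0.48}
  ],
  "force": 35
}}

```text
t: 5.63
eef_pos: [0.4666, 0.2722, 0.1213]
ee_rot: [2.973, -0.215, -0.429]
force: [-0.5, 0.4, -0.1]
width: 0.0457
gripper_force: 0.0
```

```bash
python3 - <<'E'
from h import *
s=arm.get_state(); print(s['eef_pos'],s['width']); go(W([-.061,0,.026]),RG)
d=grab('wrist','w3'); V=np.array(d['view'])
hsv=cv2.cvtColor(d['frame'],cv2.COLOR_RGB2HSV); C=cloud(d); L=(RF*Rk).inv().apply(C.reshape(-1,3)-c); m=(np.array(d['z_map'])>0).ravel()
for n,s in dict(mx=(abs(L[:,1])<.03)&(abs(L[:,0]+.061)<.03),my=(abs(L[:,0])<.04)&(abs(L[:,1]+.046)<.02)).items():
    l=L[s&m&(abs(L[:,2]-.015)<.004)]; print(n,len(l), np.percentile(l,[1,50,99],axis=0).round(4).tolist() if len(l) else '')
E
```

```text
[0.46656683 0.27222215 0.12125872] 0.0456700063623254
t 5.63 mm [-2.8  0.3 57. ] rv [ 0.004 -0.001  0.   ]
mx 3192 [[-0.0676, -0.0295, 0.0138], [-0.0588, -0.0021, 0.0158], [-0.0497, 0.0287, 0.0178]]
my 5118 [[-0.0391, -0.0556, 0.0134], [-0.0008, -0.0469, 0.0157], [0.039, -0.0379, 0.0177]]
```

View pics/w3.png

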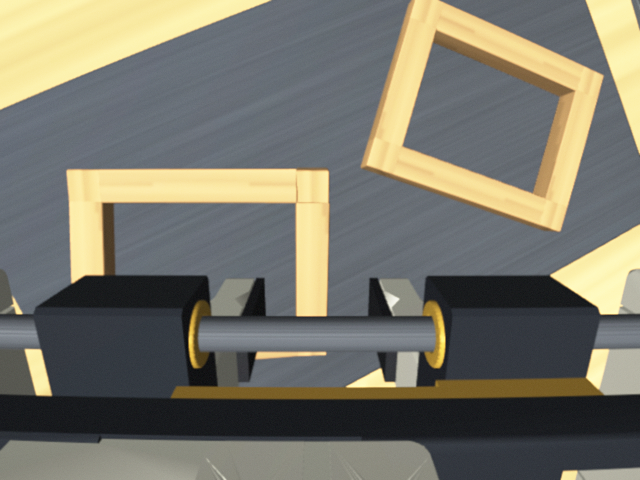

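The rail runs square between the open fingers (rail 296–328, jaw gap about 262–372 px), and the flat frame is well clear. I'll descend along the tool axis and grip.

Call:
{"op": "jog_arm", "data": {
  "targets": [
    {"dx": -2,"dy": -1,"dz": 10,"rx": 0,"ry": 0,"rz": 0,"gripper": 0.48},
    {"dx": -3,"dy": -1.5,"dz": 25,"rx": 0,"ry": 0,"rz": 0,"gripper": 0.48},
    {"dx": -3,"dy": -1.5,"dz": 38,"rx": 0,"ry": 0,"rz": 0,"gripper": 0.48},
    {"dx": -3,"dy": -1.5,"dz": 47,"rx": 0,"ry": 0,"rz": 0,"gripper": 0.48},
    {"dx": -3,"dy": -1.5,"dz": 53,"rx": 0,"ry": 0,"rz": 0,"gripper": 0.48},
    {"dx": -3,"dy": -1.5,"dz": 56,"rx": 0,"ry": 0,"rz": 0,"gripper": 0.48},
    {"dx": -3,"dy": -1.5,"dz": 56,"rx": 0,"ry": 0,"rz": 0,"gripper": 0.48},
    {"dx": -3,"dy": -1.5,"dz": 56,"rx": 0,"ry": 0,"rz": 0,"gripper": 0.48}
  ]
}}

```text
t: 6.35
eef_pos: [0.4711, 0.2609, 0.0661]
ee_rot: [2.972, -0.215, -0.429]
force: [-0.6, -0.6, -0.0]
width: 0.0458
gripper_force: 0.0
```

```bash
python3 - <<'E'
from h import *
s=arm.get_state(); print(s['eef_pos'],s['force'],s['width']); go(W([-.060,0,.026]),RG)
E
```

```text
[0.47105381 0.26085813 0.06605379] [-0.58545075 -0.60347473 -0.01225039] 0.04575948199024833
t 6.35 mm [0.4 0.4 0.6] rv [ 0.004 -0.001  0.001]
```

Call:
{"op": "jog_arm", "data": {
  "targets": [
    {"dx": 0,"dy": 0,"dz": 0,"rx": 0,"ry": 0,"rz": 0,"gripper": 0.65},
    {"dx": 0,"dy": 0,"dz": 0,"rx": 0,"ry": 0,"rz": 0,"gripper": 0.75},
    {"dx": 0,"dy": 0,"dz": 0,"rx": 0,"ry": 0,"rz": 0,"gripper": 0.8},
    {"dx": 0,"dy": 0,"dz": 0,"rx": 0,"ry": 0,"rz": 0,"gripper": 1},
    {"dx": 0,"dy": 0,"dz": 0,"rx": 0,"ry": 0,"rz": 0,"gripper": 1},
    {"dx": 0,"dy": 0,"dz": 0,"rx": 0,"ry": 0,"rz": 0,"gripper": 1},
    {"dx": 0,"dy": 0,"dz": 0,"rx": 0,"ry": 0,"rz": 0,"gripper": 1},
    {"dx": 0,"dy": 0,"dz": 0,"rx": 0,"ry": 0,"rz": 0,"gripper": 1}
  ],
  "force": 35
}}

```text
t: 7.02
eef_pos: [0.471, 0.2607, 0.0659]
ee_rot: [2.972, -0.215, -0.429]
force: [-0.0, -0.5, 0.8]
width: 0.0181
gripper_force: 34.9
```

```bash
python3 - <<'E'
from h import *
s=arm.get_state(); print(s['t'],s['eef_pos'],s['width'],s['gripper_force'],s['force'])
p=s['eef_pos']; go(p+[0,0,.02]); go(p+[0,0,.12])
E
```

```text
7.0167 [0.47096545 0.26073155 0.06590939] 0.018079785165547858 34.8948663007468 [-0.00464621 -0.46984544  0.77726217]
t 7.02 mm [  4.3   3.3 -19.3] rv [0. 0. 0.]
t 7.02 mm [  25.6   19.8 -115.5] rv [0. 0. 0.]
```

Call:
{"op": "jog_arm", "data": {
  "targets": [
    {"dx": 1,"dy": 0.7,"dz": -4,"rx": 0,"ry": 0,"rz": 0,"gripper": 1},
    {"dx": 2.6,"dy": 2,"dz": -12,"rx": 0,"ry": 0,"rz": 0,"gripper": 1},
    {"dx": 5.3,"dy": 4.1,"dz": -24,"rx": 0,"ry": 0,"rz": 0,"gripper": 1},
    {"dx": 9,"dy": 7,"dz": -41,"rx": 0,"ry": 0,"rz": 0,"gripper": 1},
    {"dx": 13.5,"dy": 10.5,"dz": -61,"rx": 0,"ry": 0,"rz": 0,"gripper": 1},
    {"dx": 18,"dy": 14,"dz": -81,"rx": 0,"ry": 0,"rz": 0,"gripper": 1},
    {"dx": 22,"dy": 17,"dz": -99,"rx": 0,"ry": 0,"rz": 0,"gripper": 1},
    {"dx": 25,"dy": 19.5,"dz": -113,"rx": 0,"ry": 0,"rz": 0,"gripper": 1}
  ]
}}

```text
t: 7.68
eef_pos: [0.4707, 0.2606, 0.1853]
ee_rot: [2.973, -0.215, -0.429]
force: [1.4, 0.0, -1.5]
width: 0.0175
gripper_force: 34.4
```

```bash
cat >> h.py <<'E'
T=np.array([.5193,-.2069,0.005]); RT=R.from_euler('z',np.radians(85))
RP=RT*R.from_euler('x',np.pi)*R.from_euler('z',np.pi/2)
def PT(z): return T+RT.apply([-.060,0,.026+z])
E
python3 - <<'E'
from h import *
s=arm.get_state(); print(s['t'],s['eef_pos'],s['width'],s['gripper_force'],s['force'],s['q'])
go(PT(.12),RP)
d=grab('scene','s2'); cv2.imwrite('pics/s2c.png',d['frame'][100:400,200:600,::-1])
E
```

```text
7.6833 [0.47065131 0.26058492 0.18527965] 0.01752690360946126 34.38896645908244 [ 1.39264067  0.03108449 -1.51702082] [ 1.02363395  0.21699823 -0.478984    0.26892867 -1.03740919 -0.05650201]
t 7.68 mm [245.6 439.9 165. ] rv [ 0.203 -0.184 -0.358]
```

View pics/s2c.png

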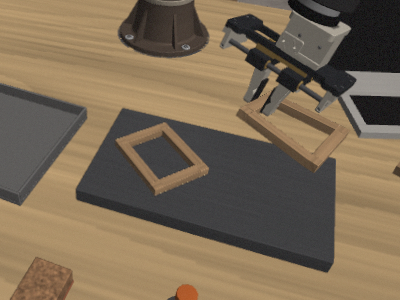

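The frame hangs firmly from its rail at (295,130) in the crop, and the flat frame at (162,158) has not moved. Carrying it to the tray and levelling it on the way.

Call:
{"op": "jog_arm", "data": {
  "targets": [
    {"dx": 5,"dy": 9,"dz": 3,"rx": 0.01,"ry": -0.009,"rz": -0.018,"gripper": 1},
    {"dx": 15,"dy": 27,"dz": 8,"rx": 0.03,"ry": -0.026,"rz": -0.05,"gripper": 1},
    {"dx": 30,"dy": 53,"dz": 16,"rx": 0.058,"ry": -0.053,"rz": -0.1,"gripper": 1},
    {"dx": 46,"dy": 80,"dz": 24,"rx": 0.087,"ry": -0.079,"rz": -0.154,"gripper": 1},
    {"dx": 61,"dy": 107,"dz": 32,"rx": 0.116,"ry": -0.105,"rz": -0.204,"gripper": 1},
    {"dx": 76,"dy": 134,"dz": 40,"rx": 0.145,"ry": -0.131,"rz": -0.256,"gripper": 1},
    {"dx": 91,"dy": 160,"dz": 48,"rx": 0.174,"ry": -0.158,"rz": -0.307,"gripper": 1},
    {"dx": 106,"dy": 187,"dz": 56,"rx": 0.203,"ry": -0.184,"rz": -0.358,"gripper": 1}
  ]
}}

```text
t: 8.4
eef_pos: [0.4882, 0.0379, 0.1832]
ee_rot: [-3.141, 0.001, -0.084]
force: [0.8, 0.2, -1.5]
width: 0.0175
gripper_force: 34.4
```

```bash
python3 - <<'E'
from h import *
s=arm.get_state(); print(s['t'],s['eef_pos'],s['width'],s['gripper_force'],s['q'])
go(PT(.154),RP)
E
```

```text
8.4 [0.48815571 0.03789297 0.18321279] 0.017451429330738677 34.38623442314565 [ 0.47889071  0.10882304 -0.47960678 -0.00165528 -0.98261679  1.00900693]
t 8.4 mm [ 51.3 301.3  -2.1] rv [-0.001  0.001  0.003]
```

Call:
{"op": "jog_arm", "data": {
  "targets": [
    {"dx": 6,"dy": 34,"dz": 0,"rx": 0,"ry": 0,"rz": 0,"gripper": 1},
    {"dx": 12,"dy": 68,"dz": 0,"rx": 0,"ry": 0,"rz": 0,"gripper": 1},
    {"dx": 18,"dy": 102,"dz": 0,"rx": 0,"ry": 0,"rz": 0,"gripper": 1},
    {"dx": 24,"dy": 136,"dz": 0,"rx": 0,"ry": 0,"rz": 0,"gripper": 1},
    {"dx": 30,"dy": 170,"dz": 0,"rx": 0,"ry": 0,"rz": 0,"gripper": 1},
    {"dx": 36,"dy": 204,"dz": 0,"rx": 0,"ry": 0,"rz": 0,"gripper": 1},
    {"dx": 40,"dy": 234,"dz": 0,"rx": 0,"ry": 0,"rz": 0,"gripper": 1},
    {"dx": 44,"dy": 258,"dz": 0,"rx": 0,"ry": 0,"rz": 0,"gripper": 1}
  ]
}}

```text
t: 9.07
eef_pos: [0.5094, -0.2238, 0.183]
ee_rot: [3.14, 0.001, -0.088]
force: [0.8, 0.3, -2.5]
width: 0.0177
gripper_force: 34.4
```

Call:
{"op": "jog_arm", "data": {
  "targets": [
    {"dx": 3,"dy": 18,"dz": 0,"rx": 0,"ry": 0,"rz": 0,"gripper": 1},
    {"dx": 6,"dy": 32,"dz": 3,"rx": 0,"ry": 0,"rz": 0,"gripper": 1},
    {"dx": 7,"dy": 40,"dz": 10,"rx": 0,"ry": 0,"rz": 0,"gripper": 1},
    {"dx": 7,"dy": 43,"dz": 25,"rx": 0,"ry": 0,"rz": 0,"gripper": 1},
    {"dx": 7,"dy": 43,"dz": 42,"rx": 0,"ry": 0,"rz": 0,"gripper": 1},
    {"dx": 7,"dy": 43,"dz": 60,"rx": 0,"ry": 0,"rz": 0,"gripper": 1},
    {"dx": 7,"dy": 43,"dz": 75,"rx": 0,"ry": 0,"rz": 0,"gripper": 1},
    {"dx": 7,"dy": 43,"dz": 85,"rx": 0,"ry": 0,"rz": 0,"gripper": 1}
  ]
}}

```text
t: 9.73
eef_pos: [0.5121, -0.2646, 0.0961]
ee_rot: [3.141, 0.003, -0.087]
force: [0.3, 0.1, -0.4]
width: 0.0178
gripper_force: 34.4
```

```bash
python3 - <<'E'
from h import *
s=arm.get_state(); print(s['t'],s['eef_pos'],s['ee_rot'],s['width'],s['gripper_force'],s['force'])
go(PT(0),RP)
d=grab('top','top2'); grab('scene','s3')
hsv=cv2.cvtColor(d['frame'],cv2.COLOR_RGB2HSV); C=cloud(d); m=(hsv[...,1]>80)&(hsv[...,2]>60)&(C[...,2]>.03)&(C[...,2]<.16)
m[:,:385]=0; m[:,515:]=0; m[:175]=0; m[312:]=0
P=C[m]; L=RT.inv().apply(P-T); print(len(P),L.min(0).round(3),L.max(0).round(3))
for a in (-.061,0,.061):
  for b in (-.046,0,.046):
    k=(np.abs(L[:,:2]-[a,b]).max(1)<.008); print((a,b),k.sum(),np.median(L[k],0).round(4) if k.sum() else '')
E
```

```text
9.7333 [ 0.5120601  -0.26464303  0.09614871] [ 3.14083592e+00  3.11699811e-03 -8.74489290e-02] 0.01778873287300056 34.389359985943884 [ 0.2890261   0.14829123 -0.36601403]
t 9.73 mm [ 2.4  1.8 65.1] rv [ 0.001  0.003 -0.   ]Traceback (most recent call last):
  File "<stdin>", line 7, in <module>
    return umr_minimum(a, axis, None, out, keepdims, initial, where)
ValueError: zero-size array to reduction operation minimum which has no identity
```

View pics/s3.png

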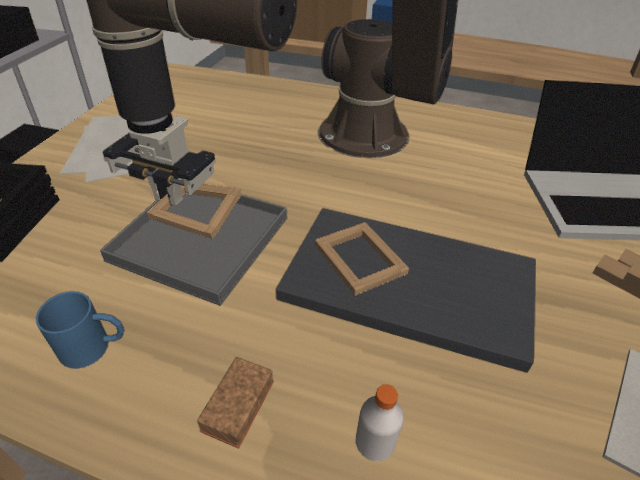

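The frame hangs level over the tray at (195,208), with the flat frame still on the plate. Lowering, first quickly, then by feel.

Call:
{"op": "jog_arm", "data": {
  "targets": [
    {"dx": 1,"dy": 1,"dz": 8,"rx": 0,"ry": 0,"rz": 0,"gripper": 1},
    {"dx": 2,"dy": 2,"dz": 18,"rx": 0,"ry": 0,"rz": 0,"gripper": 1},
    {"dx": 2.4,"dy": 1.8,"dz": 29,"rx": 0,"ry": 0,"rz": 0,"gripper": 1},
    {"dx": 2.4,"dy": 1.8,"dz": 39,"rx": 0,"ry": 0,"rz": 0,"gripper": 1},
    {"dx": 2.4,"dy": 1.8,"dz": 47,"rx": 0,"ry": 0,"rz": 0,"gripper": 1},
    {"dx": 2.4,"dy": 1.8,"dz": 53,"rx": 0,"ry": 0,"rz": 0,"gripper": 1},
    {"dx": 2.4,"dy": 1.8,"dz": 57,"rx": 0,"ry": 0,"rz": 0,"gripper": 1},
    {"dx": 2.4,"dy": 1.8,"dz": 57,"rx": 0,"ry": 0,"rz": 0,"gripper": 1}
  ]
}}

```text
t: 10.5
eef_pos: [0.515, -0.2673, 0.0401]
ee_rot: [3.14, 0.002, -0.087]
force: [-1.2, 0.5, -1.5]
width: 0.018
gripper_force: 34.4
```

Call:
{"op": "jog_arm", "data": {
  "targets": [
    {"dx": 0,"dy": 0,"dz": 1,"rx": 0,"ry": 0,"rz": 0,"gripper": 1},
    {"dx": 0,"dy": 0,"dz": 2,"rx": 0,"ry": 0,"rz": 0,"gripper": 1},
    {"dx": 0,"dy": 0,"dz": 3,"rx": 0,"ry": 0,"rz": 0,"gripper": 1},
    {"dx": 0,"dy": 0,"dz": 4,"rx": 0,"ry": 0,"rz": 0,"gripper": 1},
    {"dx": 0,"dy": 0,"dz": 5,"rx": 0,"ry": 0,"rz": 0,"gripper": 1},
    {"dx": 0,"dy": 0,"dz": 5.5,"rx": 0,"ry": 0,"rz": 0,"gripper": 1},
    {"dx": 0,"dy": 0,"dz": 5.5,"rx": 0,"ry": 0,"rz": 0,"gripper": 1},
    {"dx": 0,"dy": 0,"dz": 5.5,"rx": 0,"ry": 0,"rz": 0,"gripper": 1}
  ]
}}

```text
t: 11.17
eef_pos: [0.5155, -0.2674, 0.0357]
ee_rot: [3.14, 0.0, -0.087]
force: [0.2, 0.4, -1.3]
width: 0.0177
gripper_force: 34.4
```

Call:
{"op": "jog_arm", "data": {
  "targets": [
    {"dx": 0,"dy": 0,"dz": 0.5,"rx": 0,"ry": 0,"rz": 0,"gripper": 1},
    {"dx": 0,"dy": 0,"dz": 1,"rx": 0,"ry": 0,"rz": 0,"gripper": 1},
    {"dx": 0,"dy": 0,"dz": 1.5,"rx": 0,"ry": 0,"rz": 0,"gripper": 1},
    {"dx": 0,"dy": 0,"dz": 2,"rx": 0,"ry": 0,"rz": 0,"gripper": 1},
    {"dx": 0,"dy": 0,"dz": 2.5,"rx": 0,"ry": 0,"rz": 0,"gripper": 1},
    {"dx": 0,"dy": 0,"dz": 3,"rx": 0,"ry": 0,"rz": 0,"gripper": 1},
    {"dx": 0,"dy": 0,"dz": 3,"rx": 0,"ry": 0,"rz": 0,"gripper": 1},
    {"dx": 0,"dy": 0,"dz": 3,"rx": 0,"ry": 0,"rz": 0,"gripper": 1}
  ]
}}

```text
t: 11.83
eef_pos: [0.5155, -0.2675, 0.0327]
ee_rot: [3.14, 0.0, -0.087]
force: [0.3, -1.0, -0.6]
width: 0.0175
gripper_force: 34.5
```

Call:
{"op": "jog_arm", "data": {
  "targets": [
    {"dx": 0,"dy": 0,"dz": 0.3,"rx": 0,"ry": 0,"rz": 0,"gripper": 1},
    {"dx": 0,"dy": 0,"dz": 0.6,"rx": 0,"ry": 0,"rz": 0,"gripper": 1},
    {"dx": 0,"dy": 0,"dz": 0.9,"rx": 0,"ry": 0,"rz": 0,"gripper": 1},
    {"dx": 0,"dy": 0,"dz": 1.2,"rx": 0,"ry": 0,"rz": 0,"gripper": 1},
    {"dx": 0,"dy": 0,"dz": 1.5,"rx": 0,"ry": 0,"rz": 0,"gripper": 1},
    {"dx": 0,"dy": 0,"dz": 1.5,"rx": 0,"ry": 0,"rz": 0,"gripper": 1},
    {"dx": 0,"dy": 0,"dz": 1.5,"rx": 0,"ry": 0,"rz": 0,"gripper": 1},
    {"dx": 0,"dy": 0,"dz": 1.5,"rx": 0,"ry": 0,"rz": 0,"gripper": 1}
  ]
}}

```text
t: 12.5
eef_pos: [0.5156, -0.2675, 0.0315]
ee_rot: [3.14, 0.0, -0.087]
force: [-1.2, 0.0, 5.5]
width: 0.0176
gripper_force: 34.8
```

```bash
python3 - <<'E'
from h import *
s=arm.get_state(); print(s['t'],s['eef_pos'],s['force'],s['moment'])
d=grab('scene','s4'); im=d['frame'][170:310,90:300,::-1]; cv2.imwrite('pics/s4c.png',cv2.resize(im,None,fx=3.5,fy=3.5,interpolation=2))
E
```

```text
12.5 [ 0.51562494 -0.26750596  0.03153052] [-1.18734635  0.02523739  5.53219206] [ 0.15689175  0.62576103 -0.03233145]
```

View pics/s4c.png

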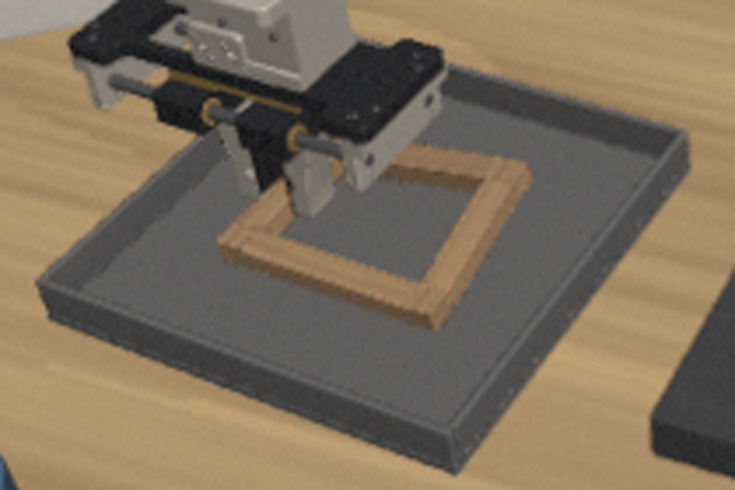

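The frame lies inside the tray with its rail on the floor (contact 5.5 N at the expected height). Releasing gently and retreating upward.

Call:
{"op": "jog_arm", "data": {
  "targets": [
    {"dx": 0,"dy": 0,"dz": -0.4,"rx": 0,"ry": 0,"rz": 0,"gripper": 1},
    {"dx": 0,"dy": 0,"dz": -0.4,"rx": 0,"ry": 0,"rz": 0,"gripper": 0.8},
    {"dx": 0,"dy": 0,"dz": -0.4,"rx": 0,"ry": 0,"rz": 0,"gripper": 0.75},
    {"dx": 0,"dy": 0,"dz": -0.4,"rx": 0,"ry": 0,"rz": 0,"gripper": 0.65},
    {"dx": 0,"dy": 0,"dz": -0.4,"rx": 0,"ry": 0,"rz": 0,"gripper": 0.55},
    {"dx": 0,"dy": 0,"dz": -0.4,"rx": 0,"ry": 0,"rz": 0,"gripper": 0.5},
    {"dx": 0,"dy": 0,"dz": -0.4,"rx": 0,"ry": 0,"rz": 0,"gripper": 0.5},
    {"dx": 0,"dy": 0,"dz": -0.4,"rx": 0,"ry": 0,"rz": 0,"gripper": 0.5}
  ],
  "force": 5
}}

```text
t: 13.22
eef_pos: [0.5155, -0.2674, 0.0315]
ee_rot: [3.14, 0.001, -0.087]
force: [-0.5, 0.2, -0.5]
width: 0.0433
gripper_force: 0.0
```

Call:
{"op": "jog_arm", "data": {
  "targets": [
    {"dx": 0,"dy": 0,"dz": -4,"rx": 0,"ry": 0,"rz": 0,"gripper": 0.5},
    {"dx": 0,"dy": 0,"dz": -12,"rx": 0,"ry": 0,"rz": 0,"gripper": 0.5},
    {"dx": 0,"dy": 0,"dz": -25,"rx": 0,"ry": 0,"rz": 0,"gripper": 0.5},
    {"dx": 0,"dy": 0,"dz": -45,"rx": 0,"ry": 0,"rz": 0,"gripper": 0.5},
    {"dx": 0,"dy": 0,"dz": -70,"rx": 0,"ry": 0,"rz": 0,"gripper": 0.5},
    {"dx": 0,"dy": 0,"dz": -100,"rx": 0,"ry": 0,"rz": 0,"gripper": 0.5},
    {"dx": 0,"dy": 0,"dz": -130,"rx": 0,"ry": 0,"rz": 0,"gripper": 0.5},
    {"dx": 0,"dy": 0,"dz": -150,"rx": 0,"ry": 0,"rz": 0,"gripper": 0.5}
  ]
}}

```text
t: 13.88
eef_pos: [0.5164, -0.2675, 0.1857]
ee_rot: [3.139, -0.003, -0.087]
force: [1.3, 0.1, -0.8]
width: 0.0437
gripper_force: 0.0
```

Call:
{"op": "jog_arm", "data": {
  "targets": [
    {"dx": 0,"dy": 20,"dz": 0,"rx": 0,"ry": 0,"rz": 0,"gripper": 0.5},
    {"dx": 0,"dy": 50,"dz": 0,"rx": 0,"ry": 0,"rz": 0,"gripper": 0.5},
    {"dx": 0,"dy": 80,"dz": 0,"rx": 0,"ry": 0,"rz": 0,"gripper": 0.5},
    {"dx": 0,"dy": 110,"dz": 0,"rx": 0,"ry": 0,"rz": 0,"gripper": 0.5},
    {"dx": 0,"dy": 140,"dz": 0,"rx": 0,"ry": 0,"rz": 0,"gripper": 0.5},
    {"dx": 0,"dy": 170,"dz": 0,"rx": 0,"ry": 0,"rz": 0,"gripper": 0.5},
    {"dx": 0,"dy": 190,"dz": 0,"rx": 0,"ry": 0,"rz": 0,"gripper": 0.5},
    {"dx": 0,"dy": 190,"dz": 0,"rx": 0,"ry": 0,"rz": 0,"gripper": 0.5}
  ]
}}

```text
t: 14.55
eef_pos: [0.4981, -0.4599, 0.1821]
ee_rot: [3.139, 0.001, -0.09]
force: [-0.0, 0.5, 0.7]
width: 0.0437
gripper_force: 0.0
```

```bash
python3 - <<'E'
from h import *
s=arm.get_state(); print(s['t'],s['eef_pos'],s['force'],s['width'])
d=grab('top','top3')
hsv=cv2.cvtColor(d['frame'],cv2.COLOR_RGB2HSV); m=((hsv[...,1]>80)&(hsv[...,2]>60)).astype(np.uint8)
m[:,:388]=0; m[:,512:]=0; m[:182]=0; m[308:]=0
q=max(cv2.findContours(m,cv2.RETR_EXTERNAL,cv2.CHAIN_APPROX_NONE)[0],key=cv2.contourArea)
r=cv2.minAreaRect(q); b=cv2.boxPoints(r); P=plane(d,b,.02); print(P.round(3).tolist(),'ctr',P.mean(0),'off',RT.inv().apply(P.mean(0)-T)*1000)
E
```

```text
14.55 [ 0.49809724 -0.45990289  0.18213715] [-0.0460033   0.52535081  0.73260299] 0.04367910155046111
[[0.469, -0.13, 0.02], [0.58, -0.14, 0.02], [0.569, -0.285, 0.02], [0.458, -0.273, 0.02]] ctr [ 0.51929117 -0.20693602  0.02      ] off [-3.66526997e-02  5.66101545e-03  1.50000000e+01]
```

View pics/top3.png

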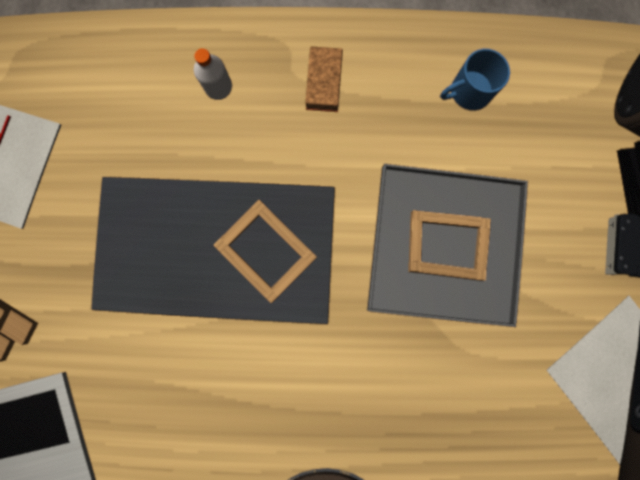

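The twisted frame lies in the middle of the tray (centre at pixel (450,245), measured within 1 mm of the tray's centre). The flat frame is where it was at (265,251), and the gripper is clear.

```bash
python3 -c "
from station import arm
print(arm.job_done())"
```

```text
the job is handed in; nothing more can be done
None
```

I pressed the raised corner down (the frame rocked and stayed rocked), laid the twisted frame gently in the middle of the grey tray, left the flat frame where it was, and handed the job in at about 14.6 s.

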